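# Stand the slumped book back up in the rack

## Task

In the wooden book rack the last book has slumped over onto the low sliding end. With the fingertips or the outside of the fingers, push the book back upright so that it stands square on the rack beside its neighbours, and only then push the sliding end home until it rests against the book and the row is closed up. Do not pick up or lift the book, and leave the other books in the row and everything else on the counter where they stand.

Things in the scene. Friction and masses are not known exactly. Their poses are not given: they have to be found in the camera images.
- rack: Birch book rack, fixed. Origin on the counter under the middle of its depth, at the face where the three standing books (rack y -97 to 0 mm, up to 222 mm high) end. y runs along the row from the fixed end to the sliding end, x across, z up. Base board 170 mm wide, y -115 to +270 mm, top at z = 12 mm; fixed end at y -99 to -114 mm, 162 mm high. The slumped book belongs at y 0 to 30 mm
- slumped_mid (a point): Centre of the slumped book: loose blue hardback 150 mm deep (its x), 30 thick (y), 210 tall (z), about 0.5 kg. Its lower edge is on the base board, 37 to 40 mm from the row; it leans 15 to 23 degrees towards rack +y onto the sliding end's top edge. Its z axis runs up the book; when it stands its axes are those of the rack and this point is 117 mm above the counter
- sliding_end (a joint): Travel (m) of the rack's low sliding end towards the row (rack -y): 0 fully open, 0.050 to 0.054 when against the upright book with the row closed. Stays where left; slides at about 4 N. Its cheek, 140 mm wide, 12 thick, reaches 122 mm above the counter, book side at rack y = 80.5 mm minus travel. Behind it (+y) a low carriage 80 mm wide has a raised lip at its outer end
- end_push (a point): Middle of the outer (rack +y) face of the raised lip of the sliding end's carriage, a place to push: lip 80 mm wide (x), 12 mm thick, top 62 mm above the counter, this point 44 mm above the counter and 91 mm on the +y side of the cheek's book-side face
- row_book0: Standing blue hardback next to the slumped book's place, 150 x 30 x 210 mm; origin at centre of underside, z up. Loose
- row_book1: Second standing blue hardback, 150 x 30 x 210 mm; origin at centre of underside, z up. Loose
- row_book2: Standing green hardback at the rack's fixed end, 150 x 35 x 195 mm; origin at centre of underside, z up. Loose
- mug: White mug, 80 mm across, 95 mm high, handle to its +y; origin at centre of underside. Bystander
- stamp: Dark wooden rubber stamp, 36 mm across, 76 mm high; origin at centre of underside. Bystander
- glue: White jar of glue, 52 mm across, 100 mm high; origin at centre of underside. Bystander
- pencil_cup: Dark steel cup with pencils, 72 mm across, 156 mm high with the pencils; origin at centre of underside. Bystander
- stapler: Stapler, 130 x 36 x 46 mm (its x, y, z); origin at centre of underside. Bystander
- lying_book: Red book lying flat, 120 x 180 x 22 mm (its x, y, z); origin at centre of underside. Bystander
- card_box: Small cardboard box, 110 x 80 x 60 mm; origin at centre of underside. Bystander
Mind the look-alikes: they are no part of the job. What is shaped like the part that bears slumped_mid but orange or pink is not meant.

How it is judged:
By the outcome, as a careful person would: the job done as asked, in the order asked, and still so for the second after the job is handed in, with the robot touching nothing.
It also fails if it takes over 48 s, if anything falls off the work surface, if the arm or the gripper's body presses on something with over 40 N, if the wrist force passes 120 N, or if a joint passes its speed limit or range.

## Robot

A 6-joint arm with a two-finger parallel gripper is mounted at the origin on the work surface. World frame = base frame: x ahead of the robot, y to its left, z up, the work surface at z = 0. Lengths are in m, angles in degrees, forces in N, time in s.
With the tool pointing down it reaches from about 0.4 to 0.825 m from the base axis. Payload 7 kg.
Tool frame: the origin (TCP) lies midway between the tips of the shut fingers; the grasp point (between the pads) lies 19 mm behind it; z points along the fingers, y is the direction in which the jaws open and shut (so a half turn about z gives the same grasp; the last joint's range is limited). The gripper opens to 88 mm and grips with 3 to 60 N. Pads are 19 mm wide; open, the fingers measure 130 mm over their backs; the gripper's body (78 mm by 193 mm) begins 47 mm behind the grasp point.
Start: joints at [-51.618, 20.546, 0.682, 0, -70.136, -16.507], TCP at [0.251, -0.626, 0.227] pointing down, gripper open.
Joint ranges: [-176.03, 176.03], [-82.01, 121.73], [-58.28, 71.71], [-173.87, 95.51], [-174.79, -0.11], [-173.66, 173.66]. Speed limits (degrees/s): [136.94, 136.94, 172.46, 180, 180, 180].

## Interface

Orientations are given as a 3x3 rotation matrix whose columns are the frame's x, y, z axes.
In Python, from rig import robot gives the robot as it stands. Calls block until the motion is done:
- robot.goto(position, orientation): joint-space move of the TCP to a pose.
- robot.servo_line(position, ori=None, speed=0.15): straight line of the TCP; ori=None keeps the orientation; speed is the mean speed in m/s.
- robot.movej(angles): joint-space move.
- robot.move_gripper(opening): opening from 0.0 (shut) to 1.0 (fully open); the grip force is fixed at half the most; returns when the fingers have stopped.
- robot.dwell(seconds).
- robot.ik(position, orientation): joint angles nearest the present ones, or None.
- robot.grab_frame(name): name is "scene" or "top"; returns (picture, depth): 400x640x3 uint8, red, green, blue; 400x640 float32, m along the optical axis (not along the pixel's ray), 0 where there is no reading.
- robot.camera_info(name): a dict with "vfov" (degrees; the focal length in pixels is half the picture's height over the tangent of half this angle, whatever the lens; pixels are square), "cx", "cy" (the principal point, pixels), "view" (4x4, takes a point from world to camera coordinates). Camera axes: x right, y down, z forward; pixel columns grow to the right and rows downward; lengths in m; the calibration is good to about 2 mm. A picture is of the moment at which its call begins. camera_info takes no time and is no camera call.
A pose or a line that the arm cannot do raises robot.Unreachable and nothing moves.
- robot.job_done(): hands the job in, once; it reports no verdict.
Readings, each from a call of its own:
- robot.read_t(): time.
- robot.read_qpos(): joint angles.
- robot.read_qvel(): joint speeds.
- robot.read_effort(): joint torques, N m.
- robot.read_position(): TCP position.
- robot.read_tcp_rot(): TCP orientation.
- robot.read_force(): force on the tool from outside, world axes, zero at the start.
- robot.read_ft_torque(): the same for the moment, N m.
- robot.read_grip_width(): opening from 0.0 (shut) to 1.0 (fully open).
Only numpy, scipy, OpenCV 4.12 (cv2) and the standard library are available. Lean on these libraries where they do the work, as an engineer would, in place of code of your own. Each camera call takes 0.05 s, during which the arm holds its last target. There are 200 camera calls.

## Working session

There is one attempt and no reset: what is moved stays moved. The work goes in short steps, each a Python script; the robot and the scene stay as the last script left them, time stands still between calls to the robot, and variables do not carry over. Pictures are saved under pics/ and viewed, about 8 in all and at most 12, crops included, and the job is handed in when it is done.

```bash
mkdir -p pics; ls; python3 - <<'E'
from rig import robot
import cv2,numpy as np
for n in("scene","top"):
    p,d=robot.grab_frame(n); cv2.imwrite(f"pics/{n}0.png",p[:,:,::-1]); np.save(f"pics/{n}0.npy",d)
    c=robot.camera_info(n); print(n,c)
print(robot.read_t(),robot.read_tcp_rot())
E
```

```text
pics
scene {'vfov': 54.19423012865906, 'cx': 322.12566936432387, 'cy': 202.51472227418017, 'view': array([[-0.53254101,  0.84635088, -0.00950067,  0.22309903],
       [ 0.62127299,  0.38324512, -0.68347864, -0.22479398],
       [-0.57482166, -0.36988291, -0.72990869,  1.49250996],
       [ 0.        ,  0.        ,  0.        ,  1.        ]])}
top {'vfov': 47.262626797889865, 'cx': 323.0939812315035, 'cy': 209.00499771474495, 'view': array([[ 0.00961245, -0.99985701,  0.01391227,  0.01752842],
       [-0.99018848, -0.01145731, -0.13926774,  0.47008978],
       [ 0.13940723, -0.01243707, -0.99015703,  1.37959667],
       [ 0.        ,  0.        ,  0.        ,  1.        ]])}
0.1 [[-9.28026496e-01 -3.72513534e-01 -7.00078299e-04]
 [-3.72514169e-01  9.28025466e-01  1.38874093e-03]
 [ 1.32365699e-04  1.54957746e-03 -9.99998791e-01]]
```

View pics/scene0.png

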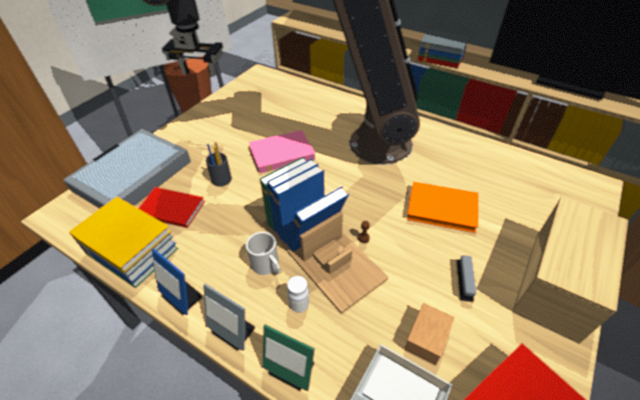

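View pics/top0.png

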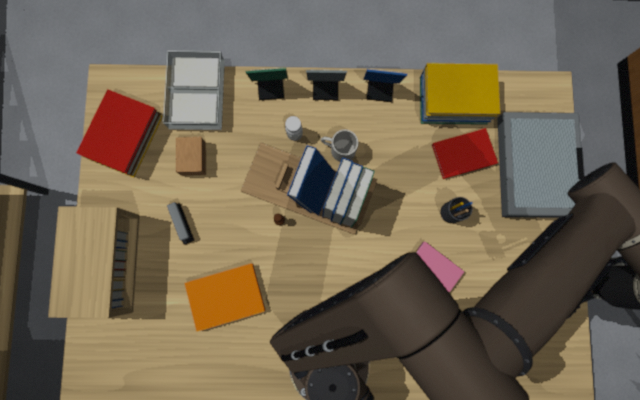

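The scene picture shows the row (≈(295,205)), the slumped book leaning on the cheek (≈(322,210)), and the carriage lip at (338,258). The top picture shows the rack at about (310,188) with its +y pointing left and slightly up. The stamp is at (280,218), the glue at (293,127) and the mug at (343,145). Next I'll build a height map from depth.

```bash
cat > h.py <<'E'
import numpy as np,cv2
from rig import robot
def cloud(n,d):
    c=robot.camera_info(n); f=200/np.tan(np.radians(c["vfov"]/2))
    v,u=np.mgrid[:400,:640]; P=np.stack([(u-c["cx"])/f*d,(v-c["cy"])/f*d,d],-1)
    V=c["view"]; W=(P-V[:3,3])@V[:3,:3]; W[d<=0]=np.nan
    return W
E
python3 - <<'E'
from h import *
W=cloud("top",np.load("pics/top0.npy")); S=cloud("scene",np.load("pics/scene0.npy"))
for n,A in(("top",W),("scene",S)):
    A=A.reshape(-1,3)
    # counter flatness
    m=(abs(A[:,2])<.006)&(A[:,0]>.3)&(A[:,0]<.8)&(abs(A[:,1])<.4); print(n,A[m,2].mean(),A[m,2].std(),m.sum())
for (u,v) in [(262,146),(243,190),(290,235),(280,217),(293,125),(343,142),(352,160),(250,180),(300,178),(320,185)]:
    print(u,v,W[v,u].round(4))
# board top region in world
m=(abs(W[...,2]-.012)<.004)
m[:140]=0;m[245:]=0;m[:,:235]=0;m[:,385:]=0
n,l,st,c=cv2.connectedComponentsWithStats(m.astype(np.uint8))
k=1+np.argmax(st[1:,4]); print(st[k]); B=W[l==k]
print("z",B[:,2].mean()); r=cv2.minAreaRect(B[:,:2].astype(np.float32)*1000); print(r); print(cv2.boxPoints(r))
# height map picture, both cams, 1mm... 
x0,y0,s=.36,-.25,1.25
im=np.zeros((480,640,3),np.uint8)
crop=cv2.imread("pics/top0.png")[115:250,230:390]; crop=cv2.resize(crop,None,fx=5,fy=4.4,interpolation=3); crop=cv2.resize(crop,(711,600))
cv2.imwrite("pics/crop.png",crop)
E
```

```text
top -0.0007053845279706806 0.002683295993076327 26223
scene 0.000571422748961161 0.001805554037272838 23982
262 146 [0.6749 0.2198 0.0075]
243 190 [0.5308 0.2753 0.009 ]
290 235 [ 0.3913  0.1252 -0.0027]
280 217 [0.4389 0.1518 0.0706]
293 125 [0.7165 0.1168 0.0962]
343 142 [ 0.6929 -0.0399  0.0034]
352 160 [ 0.6339 -0.0691  0.0028]
250 180 [0.5635 0.2546 0.0075]
300 178 [0.5292 0.0884 0.2113]
320 185 [0.5322 0.0332 0.0994]
[ 241  143  115   92 1925]
z 0.01147431264249067
((538.6932373046875, 73.93244934082031), (384.7953796386719, 170.62875366210938), 69.43630981445312)
[[ 391.2355   -76.23958]
 [ 550.9922  -136.17265]
 [ 686.151    224.10448]
 [ 526.3943   284.03754]]
```

View pics/crop.png

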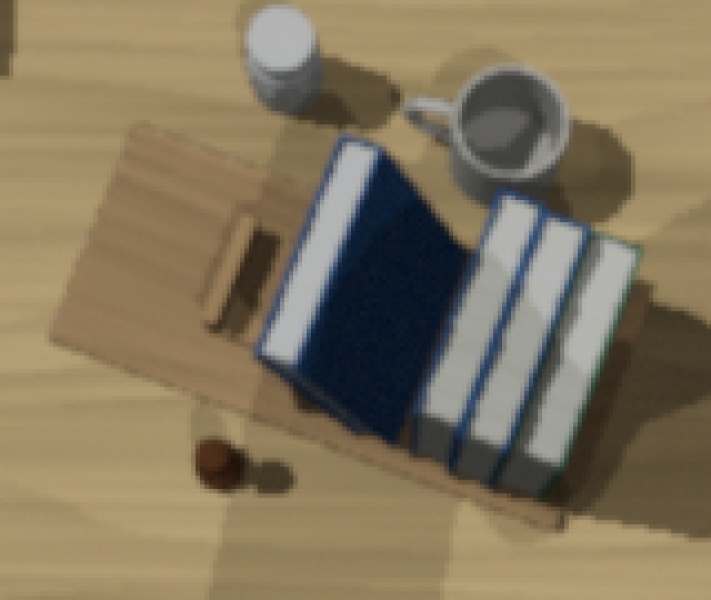

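The board fit came out at 384.8 x 170.6 mm at z = 11.5 mm, which matches the given 385 x 170. Now I'll check the books, cheek and lip in the rack frame, and test IK.

```bash
cat >> h.py <<'E'
ry=np.array([135.16,360.28]);ry/=np.linalg.norm(ry); rx=np.array([ry[1],-ry[0]])
O=np.array([.53869,.07393])-.0775*ry
def toR(W): # world -> rack
    D=W[...,:2]-O; return np.stack([D@rx,D@ry,W[...,2]],-1)
def toW(x,y,z): return np.r_[O+x*rx+y*ry,z]
def Rdown(s=1):
    y=s*np.r_[rx,0]; z=np.array([0,0,-1.]); return np.stack([np.cross(y,z),y,z],1)
def survey(tag):
    out={}
    for n in("top","scene"):
        p,d=robot.grab_frame(n); cv2.imwrite(f"pics/{n}_{tag}.png",p[:,:,::-1]); np.save(f"pics/{n}_{tag}.npy",d); out[n]=toR(cloud(n,d))
    return out
def profile(A):
    A=A.reshape(-1,3); A=A[np.isfinite(A[:,0])]
    A=A[(abs(A[:,0])<.04)&(A[:,1]>-.12)&(A[:,1]<.28)&(A[:,2]>0)&(A[:,2]<.24)]
    for y in np.arange(-.12,.28,.006):
        s=A[(A[:,1]>=y)&(A[:,1]<y+.006),2]*1000
        if len(s): print(int(round(y*1000+3)),np.percentile(s,[5,50,95]).round().astype(int),end="; ")
    print()
E
python3 - <<'E'
from h import *
for n in("top","scene"):
    A=toR(cloud(n,np.load(f"pics/{n}0.npy"))); print(n); profile(A)
    A=A.reshape(-1,3); m=(A[:,2]>.19)&(A[:,2]<.23)&(abs(A[:,0])<.12)&(A[:,1]>-.11)&(A[:,1]<.14); B=A[m]
    for a,b in((-.11,-.002),(.05,.14)):
        q=B[(B[:,1]>a)&(B[:,1]<b)]; print(len(q),q.min(0).round(3),q.max(0).round(3))
    m=(A[:,2]>.05)&(A[:,2]<.068)&(abs(A[:,0])<.06)&(A[:,1]>.14)&(A[:,1]<.19); print("lip",A[m].min(0),A[m].max(0))
print("O",O,rx,ry)
for s in(1,-1):
    for y,z in((.15,.35),(.15,.175),(.05,.175),(.2,.1),(.2,.04),(.13,.04)):
        q=robot.ik(toW(0,y,z),Rdown(s)); print(s,y,z,None if q is None else np.round(q,1))
E
```

```text
top
-117 [154 154 154]; -111 [157 159 165]; -105 [156 161 166]; -99 [156 161 206]; -93 [200 204 208]; -87 [197 202 205]; -81 [198 202 205]; -75 [198 201 205]; -69 [198 202 205]; -63 [198 205 221]; -57 [213 218 224]; -51 [213 217 220]; -45 [214 217 222]; -39 [213 217 222]; -33 [207 218 224]; -27 [213 219 223]; -21 [214 218 221]; -15 [214 217 221]; -9 [213 217 220]; -3 [214 219 224]; 9 [ 7 13 26]; 15 [25 34 44]; 21 [43 53 61]; 27 [61 71 79]; 33 [78 89 99]; 39 [ 96 107 117]; 45 [115 126 134]; 51 [134 143 154]; 57 [154 163 172]; 63 [171 180 188]; 69 [189 199 206]; 75 [206 215 222]; 81 [210 215 220]; 87 [209 212 216]; 93 [207 211 214]; 99 [205 209 213]; 105 [209 211 214]; 129 [26 30 36]; 135 [25 30 35]; 141 [23 30 34]; 147 [24 30 35]; 153 [27 37 61]; 159 [30 60 66]; 165 [29 60 64]; 171 [ 9 12 15]; 177 [ 7 11 17]; 183 [ 5 11 16]; 189 [ 5 10 15]; 195 [ 5 11 17]; 201 [ 6 11 16]; 207 [ 6 11 15]; 213 [ 6 11 16]; 219 [ 6 11 17]; 225 [ 7 12 15]; 231 [ 6 11 16]; 237 [ 7 11 17]; 243 [ 5 11 16]; 249 [ 7 11 17]; 255 [ 5 11 16]; 261 [ 8 10 15]; 267 [ 5 11 16]; 273 [0 2 6]; 279 [0 1 5]; 
1876 [-0.073 
[... 1229 characters left out ...]
16972718 0.06654128]
O [0.51146822 0.00136813] [ 0.93628218 -0.35124875] [0.35124875 0.93628218]
1 0.15 0.35 [ 33.4   8.6   0.5   0.  -81.9 126.1]
1 0.15 0.175 [ 33.4  14.1 -15.6   0.  -60.4 126.1]
1 0.05 0.175 [ 26.4   9.4 -21.7   0.  -58.9 133.1]
1 0.2 0.1 [ 36.2  20.8 -16.8   0.  -52.4 123.2]
1 0.2 0.04 [ 36.2  24.8 -20.1   0.  -45.1 123.2]
1 0.13 0.04 [ 32.1  21.7 -25.5   0.  -42.9 127.3]
-1 0.15 0.35 [ 33.4   8.6   0.5   0.  -81.9 -53.9]
-1 0.15 0.175 [ 33.4  14.1 -15.6   0.  -60.4 -53.9]
-1 0.05 0.175 [ 26.4   9.4 -21.7   0.  -58.9 -46.9]
-1 0.2 0.1 [ 36.2  20.8 -16.8   0.  -52.4 -56.8]
-1 0.2 0.04 [ 36.2  24.8 -20.1   0.  -45.1 -56.8]
-1 0.13 0.04 [ 32.1  21.7 -25.5   0.  -42.9 -52.7]
```

Both cameras agree on the rack frame. The row ends at y≈0, the lip's outer face is near y=170 mm, and the book's top edge is near y=107 mm with a lean of about 18°. I'll push with the open fingers spanning the book's depth, vertical, with the gripper body above the books.

```bash
python3 - <<'E'
from h import *
R=Rdown(-1)
p=robot.read_position(); robot.servo_line([p[0],p[1],.34],speed=.2)
robot.goto(toW(.002,.165,.34),R)
robot.servo_line(toW(.002,.165,.176),speed=.15)
print("t",robot.read_t(),toR(np.array(robot.read_position())),robot.read_force())
for y in list(np.arange(.140,.064,-.008)):
    robot.servo_line(toW(.002,y,.176),speed=.05)
    F=np.array(robot.read_force()); print(round(y,3),"Fx,Fy,Fz",(F[:2]@rx).round(2),(F[:2]@ry).round(2),F[2].round(2))
    if abs(F[:2]@ry)>15: break
print(robot.read_t()); s=survey("a")
profile(s["scene"])
E
```

```text
t 5.025 [0.00245551 0.16537001 0.17691796] [ 1.14205947  0.6344652  -0.01361978]
0.14 Fx,Fy,Fz 0.06 0.11 -0.3
0.132 Fx,Fy,Fz 0.67 -0.38 -0.27
0.124 Fx,Fy,Fz 0.67 -0.21 0.61
0.116 Fx,Fy,Fz -0.41 0.15 -0.29
0.108 Fx,Fy,Fz 0.66 0.26 -0.85
0.1 Fx,Fy,Fz 0.11 -0.66 0.41
0.092 Fx,Fy,Fz -0.07 -0.03 -0.31
0.084 Fx,Fy,Fz 0.34 -0.01 0.4
0.076 Fx,Fy,Fz -0.75 -0.16 -0.29
0.068 Fx,Fy,Fz 0.91 -0.31 -0.72
8.45
-93 [203 206 209]; -87 [202 203 206]; -81 [202 204 206]; -75 [206 206 208]; -63 [219 220 221]; -57 [218 221 224]; -51 [217 219 221]; -45 [216 219 221]; -39 [217 219 221]; -33 [219 222 223]; -27 [217 222 225]; -21 [218 219 220]; -15 [220 220 220]; 39 [ 74 124 200]; 45 [ 84 125 200]; 75 [120 122 122]; 81 [121 123 125]; 87 [ 33  82 123]; 93 [ 30  34 114]; 99 [29 32 34]; 105 [28 31 34]; 111 [29 31 33]; 117 [30 31 34]; 123 [30 31 33]; 129 [28 31 34]; 135 [29 32 34]; 141 [19 31 35]; 147 [13 30 35]; 153 [31 46 61]; 159 [55 63 65]; 165 [12 46 64]; 171 [11 21 62]; 177 [10 12 14]; 183 [10 13 16]; 189 [10 13 15]; 195 [ 9 12 15]; 201 [ 9 12 15]; 207 [10 13 16]; 213 [11 13 15]; 219 [10 13 15]; 225 [10 12 15]; 231 [10 12 14]; 237 [ 9 12 15]; 243 [10 13 15]; 249 [ 9 12 15]; 255 [10 12 15]; 261 [10 12 15]; 267 [ 9 12 15]; 273 [ 0  5 14]; 279 [0 1 4];
```

View pics/scene_a.png

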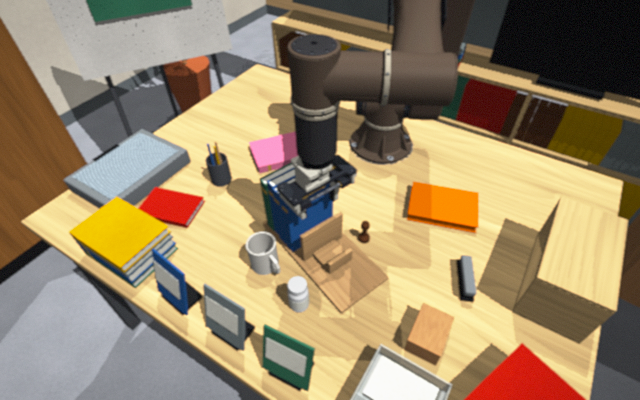

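The book is up off the cheek: its blue face is at ≈(310,220), behind the cheek at (322,238). The gripper is above the row at (320,175). I'll fit the face plane to measure the remaining tilt.

```bash
cat >> h.py <<'E'
def face(A,ymax=.075,zlo=.06,zhi=.21):
    A=A.reshape(-1,3); A=A[np.isfinite(A[:,0])]
    m=(abs(A[:,0])<.07)&(A[:,1]>.015)&(A[:,1]<ymax)&(A[:,2]>zlo)&(A[:,2]<zhi); B=A[m]
    for _ in range(4):
        X=np.c_[np.ones(len(B)),B[:,0],B[:,2]-.012]; c=np.linalg.lstsq(X,B[:,1],rcond=None)[0]; r=B[:,1]-X@c; B=B[abs(r)<2.5*r.std()+1e-4]
    print("face n",len(B),"bottom y %.1f mm yaw %.2f tilt %.2f deg (std %.1f) z %.0f..%.0f"%(c[0]*1e3,*np.degrees(np.arctan(c[1:])),r.std()*1e3,*B[:,2][[B[:,2].argmin(),B[:,2].argmax()]]*1e3))
E
python3 - <<'E'
from h import *
face(toR(cloud("scene",np.load("pics/scene_a.npy"))))
R=None
for y in np.arange(.064,.045,-.004):
    robot.servo_line(toW(.002,y,.176),speed=.04)
    F=np.array(robot.read_force()); print(round(y,3),(F[:2]@rx).round(2),(F[:2]@ry).round(2),F[2].round(2))
    face(toR(cloud("scene",robot.grab_frame("scene")[1])))
    if abs(F[:2]@ry)>6: break
print(robot.read_t())
E
```

```text
face n 1017 bottom y 40.3 mm yaw 0.42 tilt 0.15 deg (std 1.0) z 61..209
0.064 0.49 0.15 0.14
face n 1086 bottom y 40.4 mm yaw 0.44 tilt -2.16 deg (std 1.1) z 60..206
0.06 0.34 -0.12 1.2
face n 1105 bottom y 40.5 mm yaw 0.52 tilt -0.98 deg (std 1.1) z 61..210
0.056 0.58 0.58 0.74
face n 1102 bottom y 40.3 mm yaw 0.21 tilt -0.61 deg (std 1.1) z 61..209
0.052 -0.15 1.27 0.84
face n 1135 bottom y 40.4 mm yaw -0.00 tilt -0.10 deg (std 1.1) z 60..202
0.048 -0.05 0.17 -0.16
face n 1196 bottom y 40.5 mm yaw 0.04 tilt -1.51 deg (std 1.1) z 60..202
10.05
```

The book stands upright with its lower edge at y≈40 mm. I'll retract, check that it stays up, then lower the closed fingers behind the lip.

```bash
python3 - <<'E'
from h import *
robot.servo_line(toW(.002,.09,.176),speed=.08)
robot.servo_line(toW(.0,.205,.176),speed=.2)
robot.move_gripper(0.)
s=survey("b"); face(s["scene"])
robot.dwell(.3); face(toR(cloud("scene",robot.grab_frame("scene")[1])))
profile(s["scene"]); print(robot.read_t(),robot.read_grip_width())
for n,b in(("top",(110,255,225,395)),("scene",(150,320,220,420))):
    im=cv2.imread(f"pics/{n}_b.png")[b[0]:b[1],b[2]:b[3]]; cv2.imwrite(f"pics/{n}_bc.png",cv2.resize(im,(int(im.shape[1]*300/im.shape[0]),300)))
a=cv2.imread("pics/top_bc.png");b=cv2.imread("pics/scene_bc.png"); cv2.imwrite("pics/b.png",np.hstack([a,b]))
E
```

```text
face n 1260 bottom y 40.4 mm yaw 0.13 tilt -0.19 deg (std 1.0) z 60..210
face n 1215 bottom y 40.5 mm yaw 0.13 tilt 0.26 deg (std 1.0) z 61..210
-99 [203 203 203]; -93 [202 206 209]; -87 [202 204 209]; -81 [202 204 205]; -75 [205 205 206]; -63 [216 218 221]; -57 [217 221 224]; -51 [217 219 221]; -45 [218 219 221]; -39 [217 219 221]; -33 [220 222 223]; -27 [218 222 224]; -21 [216 218 223]; -15 [216 219 221]; -9 [216 218 220]; -3 [215 220 223]; 3 [214 219 224]; 9 [218 221 224]; 15 [216 219 224]; 21 [216 218 220]; 27 [216 219 221]; 33 [217 218 221]; 39 [ 86 164 220]; 45 [ 81 121 174]; 81 [120 122 124]; 87 [ 32  62 111]; 93 [ 29  32 107]; 99 [28 31 34]; 105 [29 31 34]; 111 [29 31 34]; 117 [30 31 34]; 123 [29 32 34]; 129 [29 32 34]; 135 [29 32 34]; 141 [25 32 35]; 147 [20 30 33]; 153 [16 31 58]; 159 [58 62 65]; 165 [12 45 64]; 171 [11 22 59]; 177 [11 13 16]; 183 [10 13 15]; 189 [ 9 12 15]; 195 [ 10  13 183]; 201 [ 10  13 186]; 207 [  9  13 195]; 213 [ 11 176 205]; 219 [ 10  13 188]; 225 [10 12 15]; 231 [10 12 15]; 237 [10 13 16]; 243 [10 12 15]; 249 [10 13 15]; 255 [ 9 12 15]; 261 [10 13 15]; 267 [10 13 15]; 273 [ 1  6 13]; 279 [0 1 4]; 
13.325 0.007317520790234225
```

View pics/b.png

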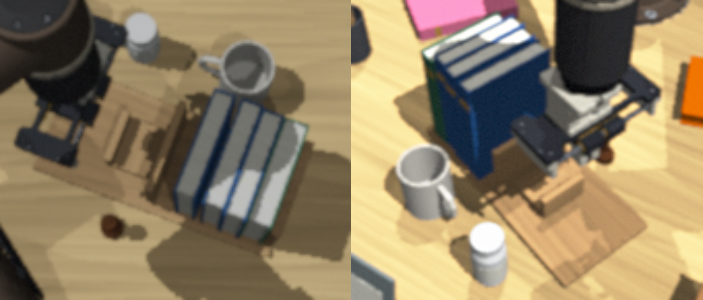

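It stands upright, with a tilt of about 0° and yaw 0.1°, and the row is unmoved. Now the sliding end.

```bash
python3 - <<'E'
from h import *
robot.servo_line(toW(.0,.205,.034),speed=.12)
def fy():
    F=np.mean([robot.read_force() for _ in range(4)],0); return F[:2]@ry,F[:2]@rx,F[2]
b=np.array(fy()); print(robot.read_t(),b.round(2))
robot.servo_line(toW(0,.185,.034),speed=.06)
ys=list(np.arange(.177,.135,-.006))+list(np.arange(.135,.1235,-.0015))
for y in ys:
    robot.servo_line(toW(0,y,.034),speed=.04)
    f=np.array(fy())-b; print(round(y,4),toR(np.array(robot.read_position()))[1].round(4),f.round(1))
    if f[0]>14: break
print(robot.read_t()); s=survey("c"); face(s["scene"],.06,.13); profile(s["scene"])
E
```

```text
14.6583 [ 0.42  0.16 -0.35]
0.177 0.177 [ 1.1 -0.   1.6]
0.171 0.1713 [2.6 0.3 0.9]
0.165 0.165 [3.5 1.2 1.1]
0.159 0.1589 [2.3 2.1 1.3]
0.153 0.1528 [2.  1.4 1.2]
0.147 0.1468 [1.9 1.3 0.9]
0.141 0.1413 [4.8 0.7 0.3]
0.135 0.1355 [ 4.6 -0.   1.1]
0.1335 0.1342 [ 5.  -0.1  0.2]
0.132 0.1335 [ 8.5 -1.  -0.1]
0.1305 0.1328 [11.  -2.4 -2.8]
0.129 0.1322 [13.5 -4.1 -3. ]
0.1275 0.1312 [15.5 -4.4 -3.6]
18.8417
face n 526 bottom y 29.1 mm yaw 0.47 tilt -0.28 deg (std 1.0) z 130..210
-99 [202 206 207]; -93 [202 205 210]; -87 [202 204 207]; -81 [202 204 206]; -75 [206 207 207]; -63 [218 221 223]; -57 [218 220 223]; -51 [217 219 221]; -45 [216 218 222]; -39 [217 219 221]; -33 [219 222 224]; -27 [217 219 224]; -21 [217 219 221]; -15 [217 219 221]; -9 [217 219 221]; -3 [220 222 224]; 3 [217 220 224]; 9 [217 218 221]; 15 [217 219 221]; 21 [218 219 221]; 27 [125 177 221]; 33 [121 134 217]; 39 [ 51  88 121]; 45 [ 65  93 116]; 93 [199 200 202]; 99 [199 201 202]; 105 [200 202 230]; 111 [105 200 201]; 117 [ 13  29 197]; 123 [ 10  14 196]; 129 [ 10  13 208]; 135 [ 11  13 209]; 141 [ 10  27 209]; 147 [ 10  15 210]; 153 [ 12 142 208]; 159 [ 11 124 229]; 165 [ 11 125 231]; 171 [ 10 117 236]; 177 [ 10  13 238]; 183 [10 13 16]; 189 [10 12 16]; 195 [10 12 14]; 201 [ 9 12 15]; 207 [11 12 15]; 213 [10 12 15]; 219 [ 9 12 15]; 225 [10 13 15]; 231 [ 9 13 15]; 237 [10 12 16]; 243 [10 12 15]; 249 [10 12 15]; 255 [10 13 15]; 261 [11 13 15]; 267 [ 9 12 15]; 273 [ 0  6 14]; 279 [0 2 4];
```

The force rose steadily from y≈134 mm, so the row is closed. I'll back off and verify.

```bash
python3 - <<'E'
from h import *
robot.servo_line(toW(0,.2,.034),speed=.1)
robot.servo_line(toW(0,.23,.3),speed=.2)
robot.goto(toW(0.,.40,.34),Rdown(-1))
s=survey("d"); print(robot.read_t(),robot.read_force()); face(s["scene"],.06,.13)
for n in s:
    profile(s[n]); A=s[n].reshape(-1,3)
    m=(A[:,2]>.05)&(A[:,2]<.068)&(abs(A[:,0])<.045)&(A[:,1]>.08)&(A[:,1]<.19); print("lip",np.percentile(A[m],[1,99],0).round(4))
    m=(A[:,2]>.116)&(A[:,2]<.127)&(abs(A[:,0])<.06)&(A[:,1]>.02)&(A[:,1]<.09); print("cheek top",np.percentile(A[m],[2,50,98],0).round(4))
a=[]
for n,b in(("top",(110,255,225,395)),("scene",(150,320,220,420))):
    im=cv2.imread(f"pics/{n}_d.png")[b[0]:b[1],b[2]:b[3]]; a.append(cv2.resize(im,(int(im.shape[1]*330/im.shape[0]),330)))
cv2.imwrite("pics/d.png",np.hstack(a))
# change of bystanders, before vs after
W0=cloud("top",np.load("pics/top0.npy")); W1=cloud("top",np.load("pics/top_d.npy"))
for k,(u,v) in dict(stamp=(280,217),glue=(293,125),mug=(343,142)).items():
    for W in(W0,W1):
        q=W[v-16:v+17,u-16:u+17].reshape(-1,3); q=q[(q[:,2]>.05)&(q[:,2]<.105)]; print(k,np.median(q,0).round(4),len(q))
E
```

```text
22.1417 [ 0.55272608 -1.38733735 -0.29459854]
face n 863 bottom y 28.6 mm yaw 0.33 tilt -0.08 deg (std 1.1) z 130..210
-111 [156 160 166]; -105 [156 161 165]; -99 [156 203 210]; -93 [197 202 208]; -87 [199 202 206]; -81 [198 202 206]; -75 [198 202 205]; -69 [198 202 206]; -63 [205 216 224]; -57 [214 217 221]; -51 [213 217 221]; -45 [213 217 221]; -39 [214 217 220]; -33 [218 221 225]; -27 [214 217 221]; -21 [213 217 220]; -15 [212 216 220]; -9 [213 217 220]; -3 [217 221 224]; 3 [214 217 221]; 9 [214 217 221]; 15 [212 217 220]; 21 [214 217 223]; 27 [216 221 225]; 33 [117 121 124]; 39 [117 120 124]; 45 [25 29 33]; 51 [25 30 37]; 57 [22 30 35]; 63 [23 28 35]; 69 [25 30 35]; 75 [23 30 35]; 81 [24 29 36]; 87 [23 30 34]; 93 [24 30 35]; 99 [22 29 37]; 105 [27 39 63]; 111 [36 61 65]; 117 [47 60 64]; 123 [ 7 12 17]; 129 [ 7 11 15]; 135 [ 6 11 17]; 141 [ 6 11 17]; 147 [ 7 11 15]; 153 [ 6 11 14]; 159 [ 5 10 16]; 165 [ 6 11 15]; 171 [ 6 11 16]; 177 [ 7 11 15]; 183 [ 7 11 16]; 189 [ 7 11 16]; 195 [ 7 11 15]; 201 [ 6 11 16]; 207 [ 6 11 14]; 213 [ 7 11 16]; 219 [ 7 11 14]; 225 [ 7 11 15]; 231 [ 7 11
[... 964 characters left out ...]
6]; 153 [10 13 15]; 159 [10 13 16]; 165 [10 13 16]; 171 [10 13 16]; 177 [10 12 15]; 183 [10 12 15]; 189 [ 9 13 15]; 195 [10 12 15]; 201 [10 12 15]; 207 [ 9 12 15]; 213 [10 13 15]; 219 [10 12 15]; 225 [10 12 15]; 231 [10 12 16]; 237 [ 9 13 16]; 243 [10 13 15]; 249 [10 12 15]; 255 [10 13 15]; 261 [10 12 15]; 267 [ 9 12 16]; 273 [ 0  5 14]; 279 [0 1 3]; 
lip [[-0.0376  0.1085  0.0504]
 [ 0.0413  0.1213  0.0659]]
cheek top [[-0.0579  0.0261  0.1164]
 [ 0.0026  0.0349  0.1222]
 [ 0.0574  0.0418  0.1266]]
stamp [0.4356 0.1576 0.0716] 67
stamp [0.4355 0.1578 0.0707] 65
glue [0.7119 0.1159 0.0966] 272
glue [0.7116 0.1153 0.0966] 271
mug [ 0.6748 -0.0385  0.0826] 314
mug [ 0.6754 -0.0407  0.0831] 301
```

View pics/d.png

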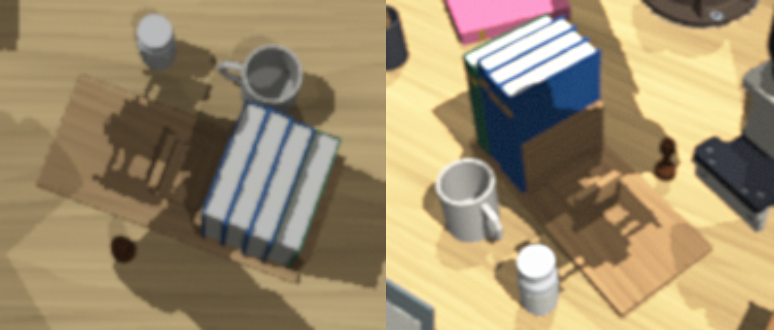

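```bash
python3 - <<'E'
from h import *
for n in("top","scene"):
  for t in("0","_b","_d"):
    A=toR(cloud(n,np.load(f"pics/{n}{t}.npy"))).reshape(-1,3)
    m=(A[:,2]>.055)&(A[:,2]<.068)&(abs(A[:,0])<.038)&(A[:,1]>.08)&(A[:,1]<.19); q=np.percentile(A[m][:,1],[2,50,98])*1e3
    m=(abs(A[:,0])<.06)&(A[:,2]>.190)&(A[:,2]<.2105)&(A[:,1]>-.11)&(A[:,1]<-.05); g=A[m][:,1]
    m=(abs(A[:,0])<.06)&(A[:,2]>.2105)&(A[:,2]<.23)&(A[:,1]>-.11)&(A[:,1]<.06); r=A[m][:,1]
    m=(A[:,2]>.118)&(A[:,2]<.127)&(abs(A[:,0])<.06)&(A[:,1]>.02)&(A[:,1]<.1); 
    print(n,t,"lip",q.round(1),"green",(np.percentile(g,[2,98])*1e3).round(1),"blue tops",(np.percentile(r,[1,99])*1e3).round(1),"cheek",(np.percentile(A[m][:,1],[5,50,95])*1e3).round(1) if m.any() else "")
# brightness profile along row on the book tops, scene camera
for n in("scene","top"):
  for t in("0","_d"):
    A=toR(cloud(n,np.load(f"pics/{n}{t}.npy"))); im=cv2.imread(f"pics/{n}{t}.png").astype(int); 
    m=(A[...,2]>.19)&(A[...,2]<.23)&(abs(A[...,0])<.06)
    y=A[...,1][m]*1e3; g=im[m][:,2]
    print(n,t,[(int(k),int(g[(y>=k)&(y<k+2)].mean())) for k in range(-70,36,2) if ((y>=k)&(y<k+2)).sum()>3])
E
```

```text
top 0 lip [153.7 159.3 165.4] green [-95.7 -62.1] blue tops [-60.4  -0.7] cheek [42.1 44.2 46.3]
top _b lip [153.7 159.4 165.3] green [-95.7 -62. ] blue tops [-59.9  38.7] cheek [75.4 80.8 86.4]
top _d lip [105.5 111.2 117.1] green [-97.4 -63.9] blue tops [-62.4  26.1] cheek [33.4 35.7 38.3]
scene 0 lip [ 86.9 160.7 168.7] green [-94.4 -77.5] blue tops [-59.2   2.7] cheek [75.8 83.3 89.2]
scene _b lip [ 87.7 162.5 168.8] green [-94.5 -77.5] blue tops [-58.9  40.9] cheek [38.7 41.3 89.6]
scene _d lip [108.7 115.6 121. ] green [-96.3 -79.6] blue tops [-60.6  29.8] cheek [26.9 34.1 40.9]
scene 0 [(-62, 158), (-60, 156), (-58, 160), (-56, 197), (-54, 235), (-52, 242), (-50, 243), (-48, 244), (-46, 242), (-44, 245), (-42, 239), (-40, 229), (-38, 207), (-34, 148), (-32, 127), (-30, 93), (-28, 114), (-26, 171), (-24, 207), (-22, 241), (-20, 242), (-18, 240), (-16, 243), (-14, 240), (-12, 242), (-10, 234), (-8, 214), (-6, 196), (-4, 132), (-2, 66), (0, 39), (2, 32), (4, 29)]
scene _d [(-62, 179), (-60, 191), (-58, 211), (-56, 250), (-54, 254), (-52, 254), (-50, 254), (-48, 254), (-46, 255), 
[... 694 characters left out ...]
4, 154), (-22, 163), (-20, 164), (-18, 163), (-16, 163), (-14, 163), (-12, 162), (-10, 164), (-8, 161), (-6, 145), (-4, 115), (-2, 72)]
top _d [(-70, 115), (-68, 104), (-66, 84), (-64, 63), (-62, 70), (-60, 124), (-58, 164), (-56, 181), (-54, 185), (-52, 185), (-50, 185), (-48, 185), (-46, 185), (-44, 185), (-42, 185), (-40, 178), (-38, 157), (-36, 115), (-34, 72), (-32, 71), (-30, 122), (-28, 162), (-26, 180), (-24, 185), (-22, 185), (-20, 185), (-18, 185), (-16, 185), (-14, 185), (-12, 184), (-10, 178), (-8, 156), (-6, 110), (-4, 69), (-2, 68), (0, 119), (2, 161), (4, 180), (6, 185), (8, 185), (10, 185), (12, 185), (14, 185), (16, 182), (18, 176), (20, 167), (22, 142), (24, 100), (26, 72)]
```

The cheek's book side and the book's face both sit near y≈28–29 mm, which means a travel of about 51–52 mm, inside the closed range. The tools are clear of everything, so I'll hand in.

```bash
python3 - <<'E'
from rig import robot
print(robot.read_t()); robot.job_done()
E
```

```text
22.1417
the job is handed in; nothing more can be done
```

The slumped book is back upright and the sliding end is pushed home against it. I handed the job in at 22.1 s. I pushed the book with the outside of the open fingers. After backing off I checked that it stood alone, then pushed the sliding end in by its lip with the closed fingers.

**Last checks, with the arm clear of everything:**
- **Book:** tilt is about -0.1° and yaw about 0.3°. Its outer face is at y ≈ 28–29 mm.
- **Sliding end:** the travel is about 51–52 mm, worked out from where the cheek and the book face sit. The push force rose from about 5 N to 15.5 N once the row closed.
- **Bystanders:** stamp and glue are unchanged within measuring noise. The mug's reading shifted by about 2 mm; the gripper stayed clear of it, so I take that as noise. I did not measure the pencil cup, stapler, red book or card box again; the arm passed high above the counter and did not work near them.

**What did not fully agree:**
- **Row shift:** the final push moved the three standing books about 2 mm, taking up the gap at the fixed end.
- **Lip movement:** the lip itself moved only about 48 mm. The sliding end appeared to start about 3 mm in, which would account for the difference.

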